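# Uncover the socket of the blue snap-setting block

## Task

Snaps are to be set on the blue setting block next: swing its brass dust cover aside on its pin by about a quarter turn or more, so that the socket underneath lies fully open, and leave it there. Leave the dust cover of the red block shut as it is.

Things in the scene. Friction and masses are not known exactly. Their poses are not given: they have to be found in the camera images.
- blue_cover (a joint): Angle (rad) of the blue block's dust cover, a level brass plate 5 mm thick (top face 48 mm above the bench): a 52 mm disc on a 20 mm wide arm, turning about one upright pin 60 mm from the disc's centre. 0 = shut over the socket; grows as it swings COUNTER-CLOCKWISE seen from above, its only way to open, to a stop at 1.9. Starts at 0 to 0.12. Light friction (0.5 N at the knob), stays where left.
- blue_knob (a point): Centre (half-way up) of the black upright round knob on the blue block's cover: a cylinder 14 mm across, 46 mm high, on the middle of the cover's disc, 60 mm from the pivot; it moves with the cover. Its foot (the cover's top face) is 48 mm and its top 94 mm above the bench. Nothing else on the block is higher than 52 mm; the space around the knob's path is free.
- blue_pivot (a point): Axis of the blue cover's pivot pin (dark head 12 mm across), at the cover's top face, 48 mm above the bench. It is fixed in the blue block: a painted block 130 x 80 mm, 42 mm high, fast on the bench, at any place and yaw. The 26 mm wide socket in the block's top is 60 mm from the pivot, along the block's long side, under the shut cover.
- red_cover (a joint): Angle (rad) of the dust cover of the red setting block, the same in shape and size as the blue one but painted red; 0 = shut, grows counter-clockwise as it opens. Starts at 0 to 0.12. To be left alone. Either block may be the left or the right one.
There are look-alikes about, which are no part of the job. Of the things shaped like the part that bears blue_cover, the blue one is meant. There is more than one size of the part that bears red_cover; the job needs the smaller.

How it is judged:
At the end, for the whole second after the job is handed in: The blue block's cover stands open by at least 1.2 rad (about 70 degrees; anything up to its stop at 1.9 is right) and is at rest (slower than 0.05 rad/s); the red block's cover is still shut (below 0.25 rad) (value of joint blue_cover above 1.2 rad and velocity of joint blue_cover between -0.05 and 0.05 rad/s and value of joint red_cover below 0.25 rad); the robot touches nothing.
It fails at once if the red block's cover is swung open (beyond 0.25 rad) (value of joint red_cover above 0.25 rad).
It also fails if it takes over 32 s, if anything falls off the work surface, if the arm or the gripper's body presses on something with over 40 N, if the wrist force passes 120 N, or if a joint passes its speed limit or range.

## Robot

A 6-joint arm with a two-finger parallel gripper is mounted at the origin on the work surface. World frame = base frame: x ahead of the robot, y to its left, z up, the work surface at z = 0. Lengths are in m, angles in rad, forces in N, time in s.
With the tool pointing down it reaches from about 0.375 to 0.925 m from the base axis. Payload 5.7 kg.
Tool frame: the origin (TCP) lies midway between the tips of the shut fingers; the grasp point (between the pads) lies 19 mm behind it; z points along the fingers, y is the direction in which the jaws open and shut (so a half turn about z gives the same grasp; the last joint's range is limited). The gripper opens to 88 mm and grips with 3 to 60 N. Pads are 20 mm wide; open, the fingers measure 115 mm over their backs; the gripper's body (75 mm by 178 mm) begins 61 mm behind the grasp point.
Start: joints at [1.112, 0.359, 1.51, -0, 1.272, -0.115], TCP at [0.202, 0.565, 0.223] pointing down, gripper open.
Joint ranges: [-2.97, 2.97], [-1.01, 2.36], [0.21, 2.38], [-0.96, 4.11], [0.2, 2.71], [-2.98, 2.98]. Speed limits (rad/s): [2.39, 2.39, 3.14, 3.14, 3.14, 3.14].

## Interface

Orientations are given as a rotation vector (axis times angle).
In Python, from bench import ctrl gives the robot as it stands.
- The arm moves only by the tool jog_arm, never from a script. Its argument "targets" is text: rows parted by semicolons, each of 7 numbers parted by spaces: the turn, a rotation vector about the tool's x, y, z in degrees, then the shift along the tool's x, y, z in m, then the finger opening in m, from 0 to 0.0878. A call has 1 to 5 rows; each row is the pose to reach, as a shift and turn from the pose commanded when the call began, along the tool's axes at that moment; what a row does not reach only later rows make up. A row lasts 1/10 s, in which the tool goes at most 50 mm and 8.59 degrees, less where a joint would pass 70% of its speed; a pose out of reach is approached as far as the arm can. A call with a gripper value outside its range is refused whole. The fingers move at their own pace and stop on an object; the grip force is fixed at half the most. Time passes only in rows, so rows that repeat a pose let the fingers close. It gives the time, the measured TCP pose, the force and the opening at its end, in the units of the state.
- ctrl.get_state(): the state, without advancing time (a new reading comes with each control period).
- ctrl.grab_frame(name): name is "side" or "top"; returns a dict with "pixels" (480x640x3 uint8, red, green, blue), "intrinsics" (3x3 intrinsics, pixels), "rvec" (rotation vector, rad) and "tvec" (3), from world to camera coordinates, as OpenCV has them. Camera axes: x right, y down, z forward; pixel columns grow to the right and rows downward; lengths in m; the calibration is good to about 2 mm. A picture is of the moment at which its call begins. There is no depth.
- ctrl.job_done(): hands the job in, once; it reports no verdict.
The state is a dict: "t": time; "joint_pos": joint angles; "qd": joint speeds; "effort": joint torques, N m; "ee_pos": TCP position; "orientation": TCP orientation; "force": force on the tool from outside, world axes, zero at the start; "wrist_torque": the same for the moment, N m; "finger_gap": finger opening in m.
Only numpy, scipy, OpenCV 4.12 (cv2) and the standard library are available. Lean on these libraries where they do the work, as an engineer would, in place of code of your own. Each camera call takes 0.05 s, during which the arm holds its last target.

## Working session

There is one attempt and no reset: what is moved stays moved. The work goes in short steps, Python scripts to look and compute and a tool call to move; the robot and the scene stay as the last step left them, time stands still between calls to the robot, and variables do not carry over. Pictures are saved under pics/ and viewed, and the job is handed in when it is done.

Besides the shell and the picture viewer there is one more tool, called after ">>>" as name(argument=value, ...), one argument or row to a line, values as JSON. jog_arm: Moves the arm, as the interface text tells. Its arguments: {"type":"object","properties":{"targets":{"type":"string"}},"required":["targets"]}

```bash
mkdir -p pics; python3 - <<'E'
from bench import ctrl
import cv2,pickle
fs={}
for n in("top","side"):
    f=ctrl.grab_frame(n); fs[n]=f
    cv2.imwrite(f"pics/{n}0.png",f["pixels"][:,:,::-1])
pickle.dump(fs,open("f0.pkl","wb"))
s=ctrl.get_state();print(s["t"],s["ee_pos"],s["orientation"],s["finger_gap"])
E
```

```text
0.1 [0.20224727 0.56492519 0.22217037] [-5.37393887e-01 -3.09513798e+00  4.13200338e-04] 0.08808688862078841
```

View pics/top0.png

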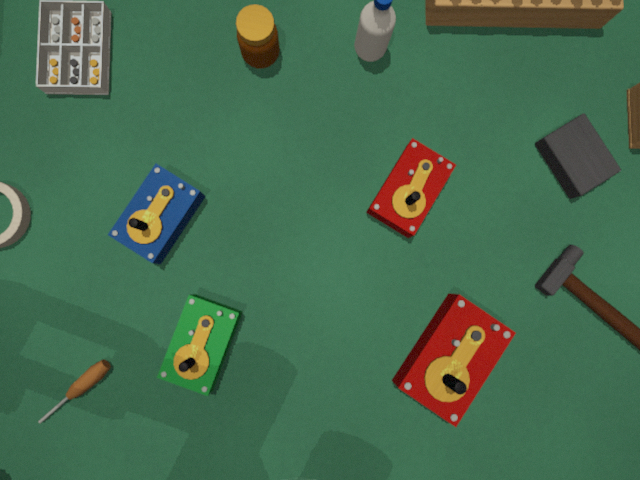

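View pics/side0.png

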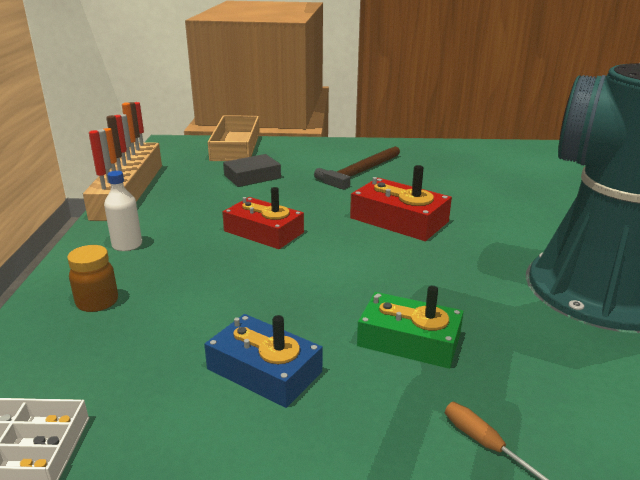

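The top view shows the blue block near (157,214), with its pivot near (166,192) and its knob near (140,225). The side view shows the same block near (264,355), with its knob at about (279,333). I'll enlarge both.

```bash
python3 - <<'E'
import cv2,pickle,numpy as np
fs=pickle.load(open("f0.pkl","rb"))
a=fs["top"]["pixels"][155:275,100:220,::-1];b=fs["side"]["pixels"][300:420,200:330,::-1]
a=cv2.resize(a,None,fx=5,fy=5,interpolation=cv2.INTER_CUBIC);b=cv2.resize(b,None,fx=5,fy=5,interpolation=cv2.INTER_CUBIC)
cv2.imwrite("pics/ca.png",a);cv2.imwrite("pics/cb.png",b)
E
```

```text
(no output)
```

View pics/ca.png

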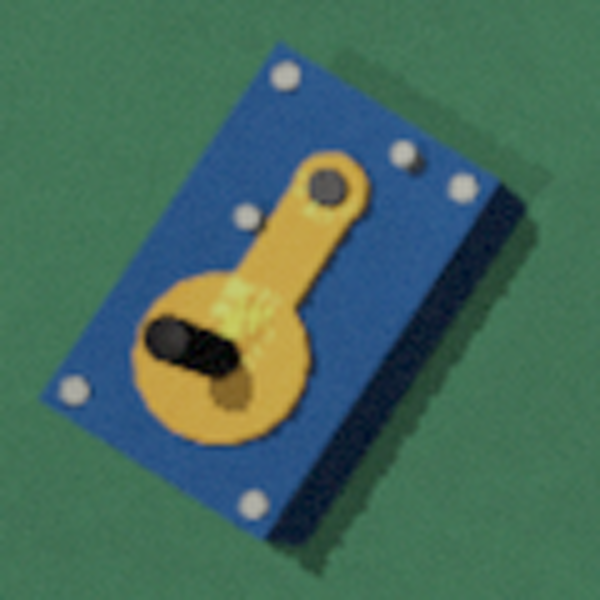

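View pics/cb.png

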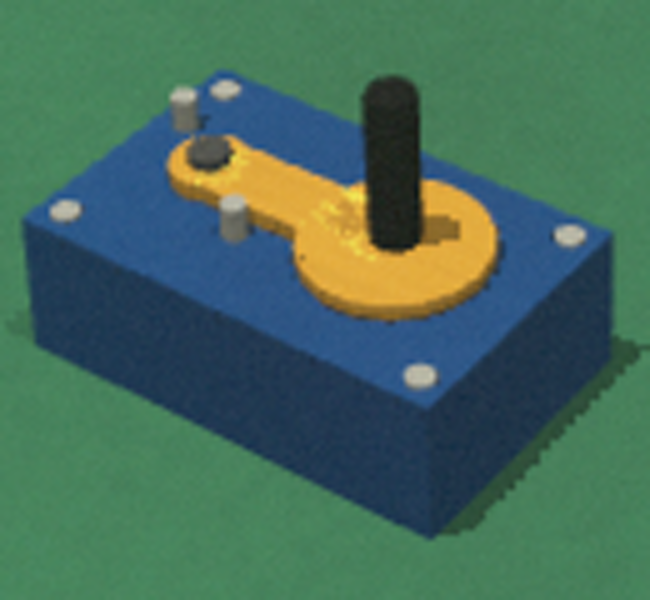

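The crops give the following pixel positions:

| Feature | Top | Side |
|---|---|---|
| Pivot | (165.4,192.4) | (241.8,330.4) |
| Knob top | (133.6,222.6) | (278.2,317.6) |
| Disc centre | (144.2,226.6) | (279,348) |

```bash
cat > h.py <<'E'
import cv2,pickle,numpy as np
def ray(f,p,z):
    K=np.array(f["intrinsics"]);R=cv2.Rodrigues(np.array(f["rvec"]))[0];t=np.array(f["tvec"]).ravel()
    d=R.T@np.linalg.inv(K)@[*p,1];c=-R.T@t
    return c+d*(z-c[2])/d[2]
E
python3 - <<'E'
from h import *
from bench import ctrl
fs=pickle.load(open("f0.pkl","rb"))
for n,P in dict(top=[(165.4,192.4),(133.6,222.6),(144.2,226.6)],side=[(241.8,330.4),(278.2,317.6),(279,348)]).items():
    p=[ray(fs[n],q,z) for q,z in zip(P,(.049,.094,.048))]
    print(n,np.round(p,4), np.linalg.norm((p[2]-p[0])[:2]),np.arctan2(*(p[2]-p[0])[1::-1]))
# other blocks knobs tops approx
print(ray(fs["top"],(186,368),.094), ray(fs["top"],(412,199),.08))
R=cv2.Rodrigues(np.array(ctrl.get_state()["orientation"]))[0];print(R.round(3))
E
```

```text
top [[0.5616 0.2007 0.049 ]
 [0.51   0.2305 0.094 ]
 [0.51   0.2313 0.048 ]] 0.05999917221602835 2.6081182123584012
side [[0.5602 0.1981 0.049 ]
 [0.5083 0.2306 0.094 ]
 [0.5085 0.2318 0.048 ]] 0.061690036920697765 2.5647401805447307
[0.30953733 0.15398037 0.094     ] [ 0.54816168 -0.16462121  0.08      ]
[[-0.941  0.337 -0.   ]
 [ 0.337  0.941 -0.   ]
 [ 0.    -0.    -1.   ]]
```

>>> jog_arm(
  targets="0 0 2 -0.04 -0.021 0 0.06; 0 0 4 -0.08 -0.042 0 0.06; 0 0 6 -0.12 -0.063 0 0.06; 0 0 9 -0.16 -0.084 0 0.06; 0 0 12 -0.2 -0.105 0 0.06",
)

```text
t: 0.6
ee_pos: [0.3556, 0.3969, 0.2222]
orientation: [-0.86, -3.021, 0.002]
force: [-0.2, -1.0, -1.5]
finger_gap: 0.0601
```

>>> jog_arm(
  targets="0 0 0 -0.044 -0.0123 0 0.05; 0 0 0 -0.088 -0.0245 0 0.05; 0 0 0 -0.132 -0.0368 0 0.05; 0 0 0 -0.176 -0.049 0 0.05; 0 0 0 -0.219 -0.0613 0 0.05",
)

```text
t: 1.1
ee_pos: [0.5098, 0.2296, 0.2223]
orientation: [-0.858, -3.021, 0.001]
force: [0.4, -0.9, -0.2]
finger_gap: 0.0499
```

>>> jog_arm(
  targets="0 0 0 0 0 0.02 0.05; 0 0 0 0 0 0.04 0.05; 0 0 0 0 0 0.06 0.05; 0 0 0 0 0 0.06 0.05; 0 0 0 0 0 0.06 0.05",
)

```text
t: 1.6
ee_pos: [0.5087, 0.2312, 0.1624]
orientation: [-0.857, -3.021, 0.002]
force: [0.0, -1.7, -0.3]
finger_gap: 0.0502
```

```bash
python3 - <<'E'
from bench import ctrl
import cv2
a=ctrl.grab_frame("top")["pixels"][:,:,::-1];b=ctrl.grab_frame("side")["pixels"][:,:,::-1]
a=cv2.resize(a[120:320,60:260],(400,400));b=cv2.resize(b[200:400,180:380],(400,400))
cv2.imwrite("pics/m1.png",cv2.hconcat([a,b]))
s=ctrl.get_state();print(s["t"],s["ee_pos"],s["joint_pos"])
E
```

```text
1.7 [0.50976857 0.23165609 0.16356665] [ 3.03250536e-01  3.62199524e-01  1.66862128e+00 -1.26802923e-04
  1.10960785e+00 -7.14482064e-01]
```

View pics/m1.png

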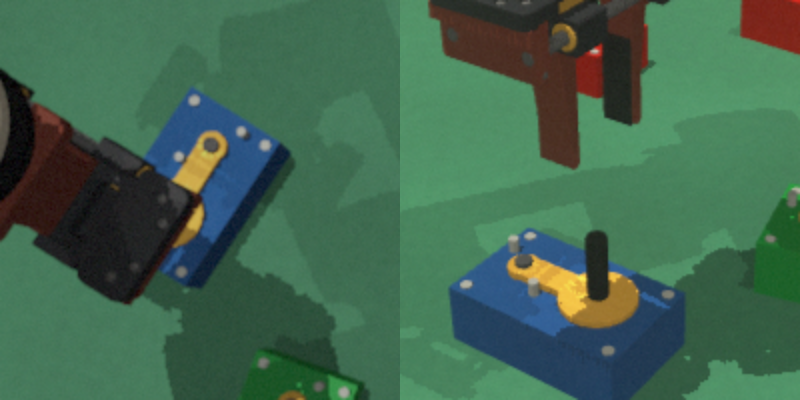

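The gripper sits above the blue block. In the side view the fingertips, at about (560,160) and (622,120), straddle the knob top at (596,237). I'll descend.

>>> jog_arm(
  targets="0 0 0 0 0 0.025 0.05; 0 0 0 0 0 0.05 0.05; 0 0 0 0 0 0.075 0.05; 0 0 0 0 0 0.1 0.05; 0 0 0 0 0 0.1 0.05",
)

```text
t: 2.2
ee_pos: [0.5076, 0.231, 0.061]
orientation: [-0.857, -3.019, 0.004]
force: [-0.7, -1.4, -0.9]
finger_gap: 0.0497
```

>>> jog_arm(
  targets="0 0 0 0 0 0 0.03; 0 0 0 0 0 0 0.03; 0 0 0 0 0 0 0.03; 0 0 0 0 0 0 0.03",
)

```text
t: 2.6
ee_pos: [0.5101, 0.2316, 0.0638]
orientation: [0.857, 3.02, 0.002]
force: [-0.4, -1.8, -0.3]
finger_gap: 0.03
```

```bash
python3 - <<'E'
from bench import ctrl
import cv2,numpy as np
b=ctrl.grab_frame("side")["pixels"][:,:,::-1]
b=cv2.resize(b[250:400,180:380],(800,600))
cv2.imwrite("pics/m2.png",b)
s=ctrl.get_state();print(s["t"],s["ee_pos"],s["force"])
# arc rows in tool axes at angle a0: tool R now; pivot
R=cv2.Rodrigues(np.array(s["orientation"]))[0]
c=np.array([.561,.1995]);r=s["ee_pos"][:2]-c;print(np.linalg.norm(r),np.arctan2(r[1],r[0]))
for k in range(1,6):
    a=np.radians(7*k);d=np.array([[np.cos(a)-1,-np.sin(a)],[np.sin(a),np.cos(a)-1]])@r
    print(-7*k,(R.T@[*d,0]).round(4))
E
```

```text
2.65 [0.50984055 0.2315693  0.06356316] [-0.23418347 -1.02419769 -0.09703475]
0.060379877948655285 2.5816641359445542
-7 [-0.0004 -0.0074 -0.    ]
-14 [-0.0017 -0.0146 -0.    ]
-21 [-0.0039 -0.0217 -0.    ]
-28 [-0.0069 -0.0284 -0.    ]
-35 [-0.0107 -0.0347 -0.    ]
```

View pics/m2.png

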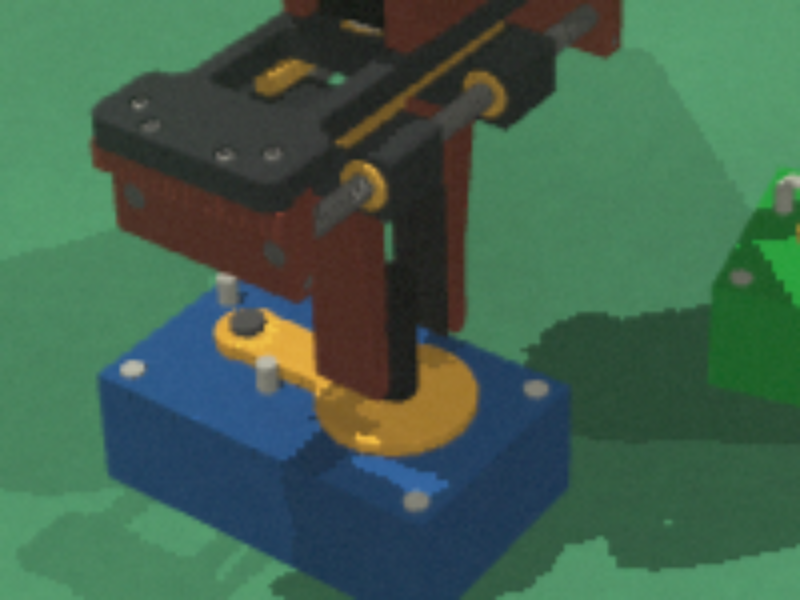

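The knob is hidden between the two fingers at about (430,330), as intended. I'll sweep along the arc.

>>> jog_arm(
  targets="0 0 -7 -0.0004 -0.0074 0 0.03; 0 0 -14 -0.0017 -0.0146 0 0.03; 0 0 -21 -0.0039 -0.0217 0 0.03; 0 0 -28 -0.0069 -0.0284 0 0.03; 0 0 -35 -0.0107 -0.0347 0 0.03",
)

```text
t: 3.15
ee_pos: [0.5005, 0.1962, 0.0632]
orientation: [-0.098, 3.139, 0.001]
force: [-0.2, -1.0, 0.3]
finger_gap: 0.0299
```

>>> jog_arm(
  targets="0 0 -7 -0.0004 -0.0074 0 0.03; 0 0 -14 -0.0017 -0.0146 0 0.03; 0 0 -21 -0.0039 -0.0217 0 0.03; 0 0 -28 -0.0069 -0.0284 0 0.03; 0 0 -35 -0.0107 -0.0347 0 0.03",
)

```text
t: 3.65
ee_pos: [0.5131, 0.1621, 0.0631]
orientation: [-1.038, 2.965, 0.0]
force: [-0.5, 0.6, 0.0]
finger_gap: 0.0303
```

```bash
python3 - <<'E'
from bench import ctrl
import cv2,numpy as np
a=ctrl.grab_frame("top")["pixels"][:,:,::-1]
b=ctrl.grab_frame("side")["pixels"][:,:,::-1]
cv2.imwrite("pics/m3.png",cv2.hconcat([cv2.resize(a[120:320,60:260],(400,400)),cv2.resize(b[220:420,180:380],(400,400))]))
s=ctrl.get_state();print(s["t"],s["ee_pos"],s["force"],s["joint_pos"])
r=s["ee_pos"][:2]-np.array([.561,.1995]);print(np.linalg.norm(r),np.arctan2(r[1],r[0])+2*np.pi-2.59)
E
```

```text
3.75 [0.51358107 0.1617245  0.06305182] [-0.33141728 -1.20531104 -0.17816537] [ 1.76914214e-01  4.70084227e-01  1.80757132e+00 -2.98060826e-04
  8.62943719e-01 -2.06247983e+00]
0.06062626086267476 1.2242774540994068
```

View pics/m3.png

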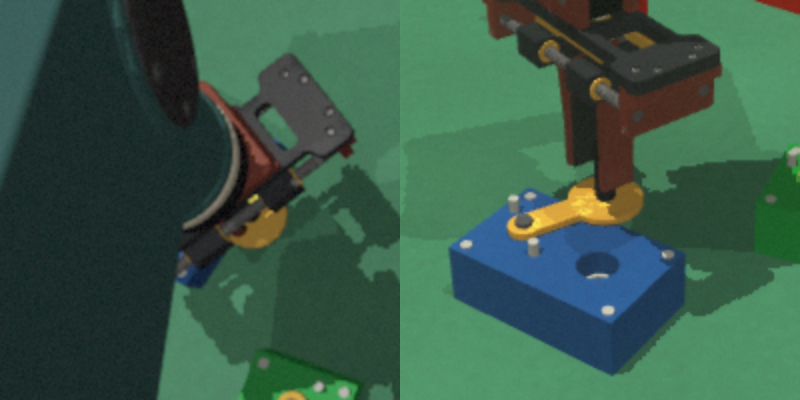

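The cover is swinging and the socket is visible at (597,265). I'll sweep 28° further, ending slowly.

>>> jog_arm(
  targets="0 0 -7 -0.0004 -0.0074 0 0.03; 0 0 -14 -0.0017 -0.0146 0 0.03; 0 0 -21 -0.0039 -0.0217 0 0.03; 0 0 -28 -0.0069 -0.0284 0 0.03; 0 0 -28 -0.0069 -0.0284 0 0.03",
)

```text
t: 4.25
ee_pos: [0.5365, 0.1441, 0.0629]
orientation: [-1.715, 2.632, -0.001]
force: [-1.1, -2.1, -0.9]
finger_gap: 0.0296
```

>>> jog_arm(
  targets="0 0 0 0 0 0 0.044; 0 0 0 0 0 0 0.044; 0 0 0 0 0 0 0.044",
)

```text
t: 4.55
ee_pos: [0.5354, 0.1444, 0.0627]
orientation: [1.715, -2.632, -0.0]
force: [-0.9, -0.5, -0.5]
finger_gap: 0.044
```

>>> jog_arm(
  targets="0 0 0 0 0 -0.025 0.044; 0 0 0 0 0 -0.055 0.044; 0 0 0 0 0 -0.09 0.044; 0 0 0 0 0 -0.13 0.044; 0 0 0 0 0 -0.16 0.044",
)

```text
t: 5.05
ee_pos: [0.5361, 0.1444, 0.225]
orientation: [-1.715, 2.63, -0.001]
force: [-0.6, -1.5, 0.3]
finger_gap: 0.0439
```

```bash
python3 - <<'E'
from bench import ctrl
import cv2,numpy as np,pickle
fs={n:ctrl.grab_frame(n) for n in("top","side")};pickle.dump(fs,open("f4.pkl","wb"))
b=fs["side"]["pixels"][:,:,::-1]
cv2.imwrite("pics/m4.png",b)
cv2.imwrite("pics/m4c.png",cv2.resize(b[280:420,190:340],(750,600+0)[:2]))
s=ctrl.get_state();print(s["t"],s["ee_pos"],s["force"])
E
```

```text
5.15 [0.53860108 0.14480833 0.22724957] [ 0.34877069 -1.44397556 -0.80103402]
```

View pics/m4.png

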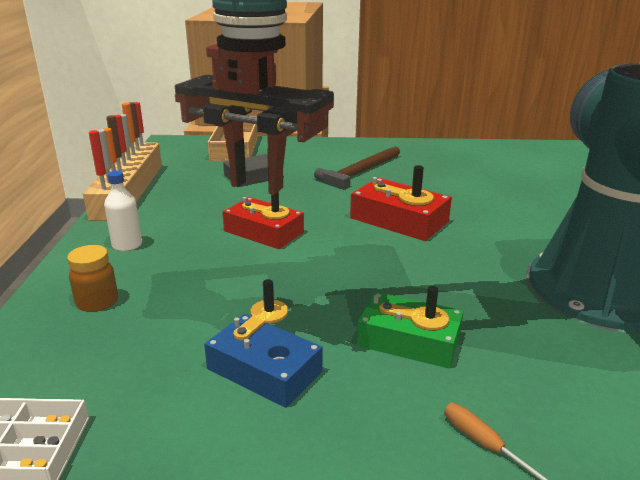

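The cover is open: the knob top is at (268,284), the disc centre near (269,311), and the socket is clear at (279,352). The red covers look unchanged. I'll measure the angle from the disc centre and the known pivot, then take a second frame to check that it is at rest.

```bash
python3 - <<'E'
from h import *
from bench import ctrl
f=ctrl.grab_frame("side"); old=pickle.load(open("f4.pkl","rb"))["side"]
print("diff",np.abs(f["pixels"][270:400,190:340].astype(int)-old["pixels"][270:400,190:340]).mean())
o=pickle.load(open("f0.pkl","rb"))["side"]
print("red diff vs start",np.abs(f["pixels"][200:245,220:306].astype(int)-o["pixels"][200:245,220:306]).mean())
p=ray(f,(241.8,330.4),.049);q=ray(f,(269,311),.048);k=ray(f,(268.3,283.5),.094)
for x in(q,k):
    d=x-p;print(np.hypot(*d[:2]),np.arctan2(d[1],d[0])%(2*np.pi)-2.565)
E
```

```text
diff 1.9435042735042736
red diff vs start 8.118087855297158
0.05585641996470222 1.5572232629947673
0.05493405038187575 1.5269109004108983
```

```bash
python3 -c "
from bench import ctrl
print(ctrl.job_done())"
```

```text
the job is handed in; nothing more can be done
None
```

The blue block's dust cover is swung open by about 1.5 rad and left there. I handed the job in at about 5 s. I lowered the half-open fingers around the knob without gripping it and swept it counter-clockwise about its pin. Then I opened the fingers a little more and lifted straight up, clear of everything.

**Last checks**
- **Angle:** the side camera gives 1.53 to 1.56 rad; 1.2 is needed and the stop is at 1.9. In that reading the knob came out 55–56 mm from the pin instead of 60, so the angle may be slightly off, but the margin is large. I did not check it against the top view.
- **Socket:** it lies fully open in the side picture.
- **At rest:** two successive pictures of the cover area differed only slightly (about 1.9 grey levels on average, which I took as noise).
- **Robot:** the gripper was at about 0.225 m height, and the force stayed at noise level (about 2 N at most) throughout.
- **Red block:** its cover looks shut in the side picture, and the arm never came near it. The pixel comparison with the start did not match cleanly (8 levels), most likely because the gripper partly overlaps the red block in that view. I judged this one by eye.

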